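# Open the battery box of the class electricity kit

### The arm

A 6-joint arm with a two-finger parallel gripper is mounted at the origin on the work surface. World frame = base frame: x ahead of the robot, y to its left, z up, the work surface at z = 0. Lengths are in m, angles in rad, forces in N, time in s.
With the tool pointing down it reaches from about 0.3 to 0.875 m from the base axis. Payload 6.4 kg.
Tool frame: the origin (TCP) lies between the finger pads; the fingertips stand 19 mm ahead of it and the grasp point (between the pads) is the TCP; z points along the fingers, y is the direction in which the jaws open and shut (so a half turn about z gives the same grasp; the last joint's range is limited). The gripper opens to 85 mm and grips with 20 to 120 N. Pads are 22 mm wide; open, the fingers measure 114 mm over their backs; the gripper's body (76 mm by 85 mm) begins 54 mm behind the grasp point. The pads swing forward as they close: fully open they stand 13 mm farther back than shut.
Start: joints at [1.097, 0.181, 1.607, -0, 1.354, -0.206], TCP at [0.152, 0.555, 0.25] pointing down, gripper open.
Joint ranges: [-2.99, 2.99], [-0.89, 2.07], [0.3, 2.58], [-1.14, 4.28], [0, 2.63], [-3.12, 3.12]. Speed limits (rad/s): [2.57, 2.57, 3.01, 3.14, 3.14, 3.14].

### API

Orientations are given as a unit quaternion [w, x, y, z].
In Python, from bench import * gives the robot as it stands.
- The arm moves only by the tool apply_moves, never from a script. Its argument "moves" is a list that holds one entry, the list of rows, each a list of 7 numbers: the shift along the tool's x, y, z in cm, then the turn, a rotation vector about the tool's x, y, z in rad, then the opening, from 0 (shut) to 1 (fully open). A call has 1 to 8 rows; each row is the pose to reach, as a shift and turn from the pose commanded when the call began, along the tool's axes at that moment; what a row does not reach only later rows make up. A row lasts 1/10 s, in which the tool goes at most 50 mm and 8.59 degrees, less where a joint would pass 70% of its speed; a pose out of reach is approached as far as the arm can. A call with a gripper value outside its range is refused whole. The fingers move at their own pace and stop on an object; the grip force is fixed at half the most. Time passes only in rows, so rows that repeat a pose let the fingers close. It gives the time, the measured TCP pose, the force and the opening at its end, in the units of the state.
- get_obs(): the state, without advancing time (a new reading comes with each control period).
- camera(name): name is "side" or "top"; returns the picture (400x640x3 uint8, red, green, blue); there is no depth.
- get_calibration(name): a dict with "vertical_fov" (degrees; the focal length in pixels is half the picture's height over the tangent of half this angle, whatever the lens; pixels are square), "cx", "cy" (the principal point, pixels), "R" (3x3) and "t" (3): a world point X has camera coordinates R X + t. Camera axes: x right, y down, z forward; pixel columns grow to the right and rows downward; lengths in m; the calibration is good to about 2 mm. A picture is of the moment at which its call begins. get_calibration takes no time and is no camera call.
- hand_in(): hands the job in, once; it reports no verdict.
The state is a dict: "time_s": time; "q": joint angles; "dq": joint speeds; "joint_efforts": joint torques, N m; "eef_pos": TCP position; "eef_rot": TCP orientation; "wrist_force": force on the tool from outside, world axes, zero at the start; "torque": the same for the moment, N m; "opening": opening from 0.0 (shut) to 1.0 (fully open).
Only numpy, scipy, OpenCV 4.12 (cv2) and the standard library are available. Lean on these libraries where they do the work, as an engineer would, in place of code of your own. Each camera call takes 0.05 s, during which the arm holds its last target. There are 200 camera calls.

### The job

Open the blue battery box so its cells can be changed: press the red snap tab right in, then push the released yellow cover along its rails, over the tab, until the whole battery bay is uncovered. Only press and push: never lift the cover, leave it lying flat on the rails, and leave everything else on the table where it stands, including the fresh cell on the box.

Things in the scene. Friction and masses are not known exactly. Their poses are not given: they have to be found in the camera images.
- battery_box: Blue battery box fixed to the table, 300 (its x) x 124 (its y) x 56 mm. Origin: centre of its underside, z up; +x is the way the cover slides open, towards the black end block. Deck top at z = 38 mm. The cover lies on two grey runners (top z = 42, y = +-40 to 48 mm) between two guide rails (inner faces y = +-50, top z = 50, x = -115 to 100 mm).
- bay (a point): Centre of the battery bay's mouth, level with the deck (z = 38 mm, x = -65, y = 0 of the box). The bay is open 40 mm either way along the box's x and 36 mm along y; it holds two old cells, all below the deck.
- seat_rear (a point): Point on the deck behind the seated cover (box x = -135, y = 0, z = 38 mm). The deck is clear here from the cover's rear edge to the box's end at x = -150, beyond which lies open table, so a fingertip can come down behind the cover. Two nubs at x = -127 to -121, y = +-40 to 50, top z = 48 mm keep the cover from going backwards.
- end_block (a point): Centre of the top of the black end block (box x = 100 to 150 mm, full width, top z = 56 mm) that stops the cover. On it stand a red and a dark terminal post (14 mm thick, 19 mm tall, at y = +43 and -43 mm) with the fresh cell between them.
- cover: Yellow flat loose cover, 100 (x) x 96 (y) x 14 mm, 0.13 kg, ribs on top near its -x (rear) edge. Origin: centre of its underside, axes along the box's. Seated, its origin is at x = -69 to -65, z = 42 mm of the box, and the tab blocks it. At x = 25 mm the bay is just uncovered; the end block stops it at 50 mm. Slides with about 1 N; can be pushed at its rear edge.
- snap_tab (a joint): Red snap tab, a flat plate 44 (box x) x 34 (box y) mm pressed straight down into the deck. Value in m: 0 = out (top 10 mm above the deck, in the cover's way), 0.010 = fully in (top level with the deck). It starts at 0 to 0.0015, resists with about 3 N and stays where it is left. The cover passes over it from about 0.007.
- tab_top (a point): Centre of the red snap tab's top face; it moves down with the tab. It lies at x = 9, y = 0 mm of the box; the seated cover's front edge is 24 to 28 mm from it on the -x side.
- fresh_cell: Fresh battery cell, green and brass, 33 mm thick, 61 mm tall, standing loose on the black end block of the box. Origin: centre of its underside. Leave it alone.
- orange_torch: Orange torch standing on its head, 52 mm at the foot, 146 mm tall. Origin: centre of its underside. Leave it alone.
- yellow_torch: Yellow torch standing on its head, 52 mm at the foot, 146 mm tall. Origin: centre of its underside. Leave it alone.
- hammer: Hammer lying on the table, about 300 mm long. Leave it alone.
- globe_half: Half of a blue and green globe, dome up, 124 mm across, 62 mm tall. Origin: centre of its underside. Leave it alone.
- goggles: Safety goggles with a blue frame and black strap, about 155 mm wide, 56 mm tall. Origin: centre of the underside. Leave it alone.
Mind the look-alikes: they are no part of the job. Several things have the shape of the cover; the one meant has the colours described above.

How it is judged:
By the outcome, as a careful person would: the job done as asked, in the order asked, and still so for the second after the job is handed in, with the robot touching nothing.
It also fails if it takes over 35 s, if anything falls off the work surface, if the arm or the gripper's body presses on something with over 40 N, if the wrist force passes 120 N, or if a joint passes its speed limit or range.

## Working session

There is one attempt and no reset: what is moved stays moved. The work goes in short steps, Python scripts to look and compute and a tool call to move; the robot and the scene stay as the last step left them, time stands still between calls to the robot, and variables do not carry over. Pictures are saved under pics/ and viewed, about 8 in all and at most 12, crops included, and the job is handed in when it is done.

Besides the shell and the picture viewer there is one more tool, called after "Request:" as name(argument=value, ...) on one line, values as JSON. apply_moves: Moves the arm, as the interface text tells. Its arguments: {"type":"object","properties":{"moves":{"type":"array","items":{"type":"array","items":{"type":"array","items":{"type":"number"}}}}},"required":["moves"]}

```bash
mkdir -p pics; cat > h.py <<'E'
from bench import *
import numpy as np, cv2
def K(n):
    c=get_calibration(n); f=200/np.tan(np.radians(c["vertical_fov"])/2)
    return f,c["cx"],c["cy"],np.array(c["R"]),np.array(c["t"])
def snap(n,f,crop=None,s=1):
    im=camera(n)[:,:,::-1].copy()
    if crop: x0,y0,x1,y1=crop; im=im[y0:y1,x0:x1]
    cv2.imwrite("pics/"+f,cv2.resize(im,None,fx=s,fy=s,interpolation=cv2.INTER_CUBIC))
def ray(n,uv):
    f,cx,cy,R,t=K(n); d=R.T@np.array([(uv[0]-cx)/f,(uv[1]-cy)/f,1]); return -R.T@t,d
def atz(n,uv,z):
    o,d=ray(n,uv); return o+d*(z-o[2])/d[2]
def tri(a,b):
    (o1,d1),(o2,d2)=ray("top",a),ray("side",b)
    s=np.linalg.lstsq(np.c_[d1,-d2],o2-o1,rcond=None)[0]
    p,q=o1+d1*s[0],o2+d2*s[1]; return (p+q)/2,np.linalg.norm(p-q)
def proj(n,X):
    f,cx,cy,R,t=K(n); c=R@np.array(X)+t; return f*c[0]/c[2]+cx,f*c[1]/c[2]+cy
E
python3 -c "
from h import *
snap('top','t.png');snap('side','s.png');print(get_obs());print(K('top'),K('side'))"
```

```text
{'time_s': 0.1, 'q': array([ 1.09668241e+00,  1.81477407e-01,  1.60790862e+00, -1.27102025e-05,
        1.35383068e+00, -2.06291776e-01]), 'dq': array([ 0.00083732, -0.00331074, -0.00096327, -0.00243404, -0.00065889,
       -0.00141888]), 'joint_efforts': array([ 1.09906581e-03, -4.45878124e+01, -3.52236414e+01, -1.71430670e-04,
        4.17706164e-03,  1.80205853e-05]), 'eef_pos': array([0.15192278, 0.55407175, 0.24946794]), 'eef_rot': array([-2.65106696e-04,  1.33509805e-01,  9.91047160e-01, -7.67558498e-04]), 'wrist_force': array([-0.17355104,  0.74356969, -0.4244185 ]), 'torque': array([ 0.04899875,  0.04961444, -0.0185463 ]), 'opening': 1.0012261943389915}
(np.float64(362.4418987253668), 314.0914801936421, 196.19929141263407, array([[ 0.0305655 , -0.99953158,  0.00154181],
       [-0.97731281, -0.03020943, -0.20963556],
       [ 0.20958393,  0.00490078, -0.97777838]]), array([-0.03095336,  0.5802733 ,  1.06394634])) (np.float64(518.2603079097283), 307.57071594641815, 197.59811795068413, array([[-0.99131766, -0.12943983, -0.02312185],
       [-0.04631642,  0.50832287, -0.85992014],
       [ 0.12306128, -0.8513831 , -0.50990463]]), array([0.57544179, 0.07198176, 1.27991788]))
```

View pics/t.png

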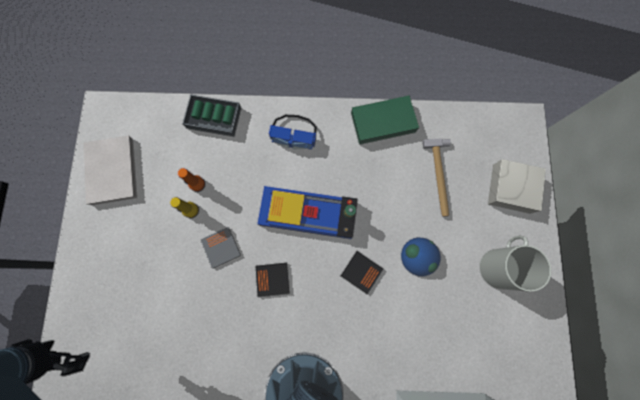

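View pics/s.png

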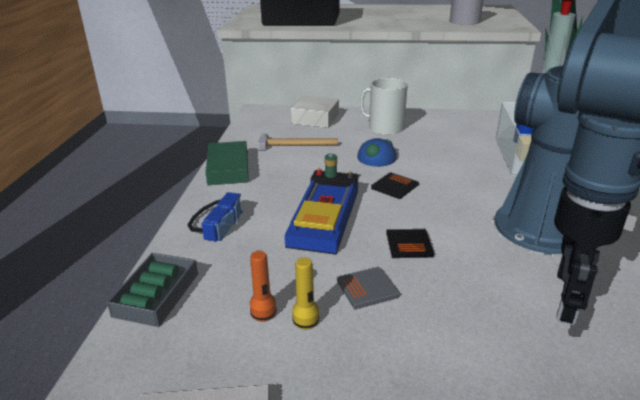

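Cover-shaped things in the top view are yellow (288,208), grey (221,248), black (272,280) and black (362,272). Only the yellow one on the blue box fits the description. I'll confirm in enlarged crops.

```bash
python3 -c "
from h import *
snap('top','t2.png',(245,175,375,250),6);snap('side','s2.png',(270,145,380,260),5)"
```

```text
(no output)
```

View pics/t2.png

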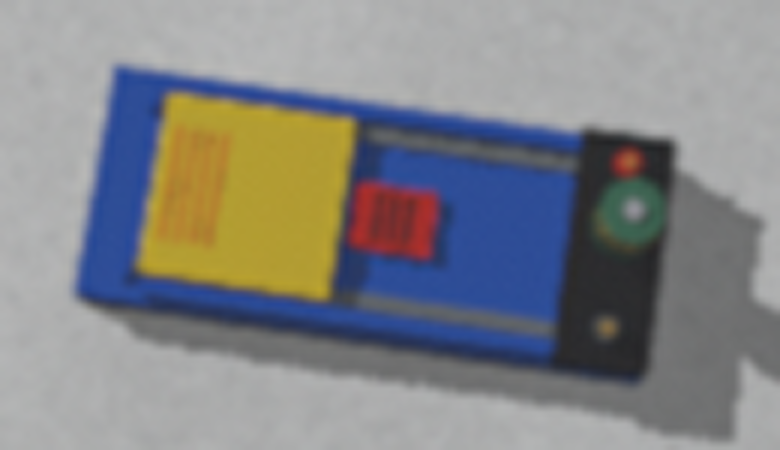

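View pics/s2.png

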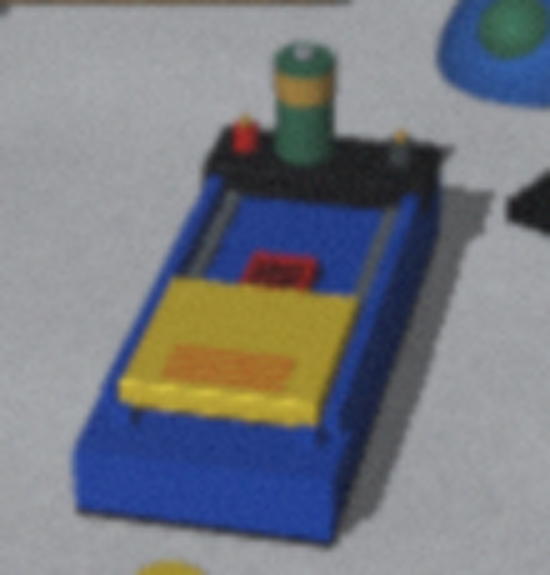

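```bash
cat > fit.py <<'E'
from h import *
from scipy.optimize import least_squares
T=lambda p:(p[0]/6+245,p[1]/6+175)
S=lambda p:(p[0]/5+270,p[1]/5+145)
# name,top,side
for nm,a,b in [("cov r+",(165,92),(122,380)),("cov f+",(357,118),(172,277)),("cov f-",(331,300),(358,296)),("cov r-",(136,273),(320,404)),("deck r+",(117,66),(80,443)),("tab f+",(440,190),(318,258)),("tab f-",(433,260),(318,258))]:
    print(nm,*[np.round(v,4) for v in tri(T(a),S(b))])
B=[("top",T(p),k) for p,k in [((117,66),(-.15,.062,.038)),((78,297),(-.15,-.062,.038)),((585,130),(.1,.062,.056)),((675,143),(.15,.062,.056)),((640,378),(.15,-.062,.056)),((553,368),(.1,-.062,.056)),
 ((358,182),(-.013,.017,.047)),((440,190),(.031,.017,.047)),((433,260),(.031,-.017,.047)),((349,250),(-.013,-.017,.047))]]
B+=[("side",S(p),k) for p,k in [((80,512),(-.15,.062,0)),((332,543),(-.15,-.062,0)),((80,443),(-.15,.062,.038)),((248,252),(.031,.017,.047)),((318,258),(.031,-.017,.047))]]
C=[("top",T(p),k) for p,k in [((165,92),(-.05,.048)),((357,118),(.05,.048)),((331,300),(.05,-.048)),((136,273),(-.05,-.048))]]
C+=[("side",S(p),k) for p,k in [((122,380),(-.05,.048)),((172,277),(.05,.048)),((358,296),(.05,-.048)),((320,404),(-.05,-.048))]]
def W(q,X):
    c,s=np.cos(q[2]),np.sin(q[2]); return [q[0]+c*X[0]-s*X[1],q[1]+s*X[0]+c*X[1],q[3]+X[2]]
def res(q):
    r=[np.subtract(proj(n,W(q,X)),u) for n,u,X in B]
    r+=[np.subtract(proj(n,W(q,(q[4]+X[0],X[1],.056))),u) for n,u,X in C]
    return np.ravel(r)
if __name__=="__main__":
    r=least_squares(res,[.5,0,-1.6,0,-.067],loss="soft_l1",x_scale=[.1,.1,.1,.1,.1]);q=r.x
    print(np.round(q,4)); print(np.round(res(q).reshape(-1,2),1).tolist())
    np.save("q.npy",q)
    for nm,X in [("tab",(.009,0,.048)),("rear",(-.135,0,.038)),("end",(.125,0,.056))]: print(nm,np.round(W(q,X),4))
E
python3 fit.py
```

```text
cov r+ [0.5959 0.1175 0.057 ] 0.0015
cov f+ [0.5858 0.0171 0.0542] 0.0014
cov f- [0.4905 0.0269 0.0542] 0.0004
cov r- [0.501  0.1273 0.0558] 0.0008
deck r+ [0.6127 0.1459 0.0395] 0.0026
tab f+ [ 0.5327 -0.0269  0.0467] 0.0362
tab f- [ 0.5146 -0.0247  0.0443] 0.0002
[ 5.3500e-01  4.8000e-03 -1.6874e+00 -6.0000e-04 -6.8000e-02]
[[-0.1, 0.2], [-0.6, -0.1], [-0.0, -0.4], [0.9, -0.3], [1.8, -0.1], [0.0, -0.8], [-0.1, 0.2], [0.2, 0.9], [-0.2, -0.1], [-0.2, -0.5], [-0.4, 0.1], [0.5, 0.7], [-1.1, 0.8], [1.2, -0.7], [0.1, -0.5], [0.4, 0.2], [-0.0, 0.5], [-0.5, 0.4], [-0.1, 0.1], [-0.4, 0.2], [0.1, -0.4], [0.3, -0.1], [-0.2, 0.2]]
tab [ 0.5339 -0.0041  0.0474]
rear [0.5507 0.1389 0.0374]
end [ 0.5204 -0.1193  0.0554]
```

The crops confirm it. The yellow cover with ribs at the rear sits on the blue box, the red tab is just ahead of it, and the end block with the cell is on the right. The fit is good: triangulated cover height is about 55 mm and the tab is at (0.534, -0.004). Now moving above the tab with the fingers shut, tool y across the box.

Request:
apply_moves(moves=[[[-51.6,-43.7,0,0,0,1.419,0],[-51.6,-43.7,0,0,0,1.419,0],[-51.6,-43.7,0,0,0,1.419,0],[-51.6,-43.7,0,0,0,1.419,0],[-51.6,-43.7,0,0,0,1.419,0],[-51.6,-43.7,0,0,0,1.419,0],[-51.6,-43.7,0,0,0,1.419,0],[-51.6,-43.7,0,0,0,1.419,0]]])

```text
time_s: 1.0
eef_pos: [0.3788, 0.2227, 0.2505]
eef_rot: [0.0, 0.672, 0.741, 0.0]
wrist_force: [0.5, 0.2, -0.3]
opening: -0.0
```

```bash
cat > go.py <<'E'
import sys
from fit import *
from scipy.spatial.transform import Rotation as Ro
q=np.load("q.npy"); o=get_obs()
X=[float(v)/1000 for v in sys.argv[1:4]]  # box-frame fingertip target, mm
R=Ro.from_quat(o["eef_rot"],scalar_first=True)
goal=np.array(W(q,X))+[0,0,.019]
c,s=np.cos(q[2]),np.sin(q[2]); G=Ro.from_matrix(np.c_[[c,s,0],[s,-c,0],[0,0,-1]])
if abs((R.inv()*G).magnitude())>1.6: G=G*Ro.from_rotvec([0,0,np.pi])
print("t",o["time_s"],"open",round(o["opening"],3),"F",np.round(o["wrist_force"],1),"pos",np.round(o["eef_pos"],4))
d=o["eef_pos"]-[0,0,.019]-np.array(W(q,(0,0,0)))
print("tip in box mm",np.round(1000*np.array([c*d[0]+s*d[1],-s*d[0]+c*d[1],d[2]]),1))
print("shift cm",np.round(100*R.inv().apply(goal-o["eef_pos"]),2),"rot",np.round((R.inv()*G).as_rotvec(),3))
E
python3 go.py 9 0 120
```

```text
cov r+ [0.5959 0.1175 0.057 ] 0.0015
cov f+ [0.5858 0.0171 0.0542] 0.0014
cov f- [0.4905 0.0269 0.0542] 0.0004
cov r- [0.501  0.1273 0.0558] 0.0008
deck r+ [0.6127 0.1459 0.0395] 0.0026
tab f+ [ 0.5327 -0.0269  0.0467] 0.0362
tab f- [ 0.5146 -0.0247  0.0443] 0.0002
t 1.0 open -0.0 F [ 0.5  0.2 -0.3] pos [0.3788 0.2227 0.2505]
tip in box mm [-198.2 -180.5  232.1]
shift cm [-24.08  13.24  11.22] rot [ 0.001 -0.     0.214]
```

Request:
apply_moves(moves=[[[-24.1,13.2,0,0,0,0.214,0],[-24.1,13.2,0,0,0,0.214,0],[-24.1,13.2,0,0,0,0.214,0],[-24.1,13.2,0,0,0,0.214,0],[-24.1,13.2,6,0,0,0.214,0],[-24.1,13.2,11,0,0,0.214,0],[-24.1,13.2,11,0,0,0.214,0],[-24.1,13.2,11,0,0,0.214,0]]])

```text
time_s: 1.8
eef_pos: [0.5312, -0.0026, 0.135]
eef_rot: [-0.004, 0.746, 0.666, -0.003]
wrist_force: [-0.9, 1.1, -0.8]
opening: 0.001
```

```bash
sed -i 's/^for nm,a,b/if __name__=="__main__":\n  for nm,a,b/; s/^    print(nm,\*/      print(nm,*/' fit.py; python3 go.py 9 0 60
```

```text
t 1.8 open 0.001 F [-0.9  1.1 -0.8] pos [ 0.5312 -0.0026  0.135 ]
tip in box mm [  7.8  -2.9 116.7]
shift cm [-0.12  0.35  5.67] rot [-0.01  -0.001  0.003]
```

Request:
apply_moves(moves=[[[-0.1,0.3,3,0,0,0,0],[-0.1,0.3,5.7,0,0,0,0],[-0.1,0.3,5.7,0,0,0,0],[-0.1,0.3,5.7,0,0,0,0],[-0.1,0.3,5.7,0,0,0,0]]])

```text
time_s: 2.3
eef_pos: [0.5385, -0.0029, 0.0857]
eef_rot: [0.001, 0.745, 0.667, 0.001]
wrist_force: [0.3, 0.7, 0.8]
opening: 0.001
```

```bash
python3 go.py 9 0 37; python3 -c "
from h import *
a=camera('top')[175:250,245:375,::-1];b=camera('side')[145:260,270:380,::-1]
a=cv2.resize(a,None,fx=3.3,fy=3.3,interpolation=2);b=cv2.resize(b,None,fx=3.2,fy=3.2,interpolation=2)
o=np.zeros((380,790,3),np.uint8);o[:a.shape[0],:a.shape[1]]=a;o[:b.shape[0],432:432+b.shape[1]]=b;cv2.imwrite('pics/c.png',o)"
```

```text
t 2.3 open 0.001 F [0.3 0.7 0.8] pos [ 0.5385 -0.0029  0.0857]
tip in box mm [ 7.2  4.4 67.4]
shift cm [-0.17 -0.45  3.04] rot [0.003 0.    0.006]
```

View pics/c.png

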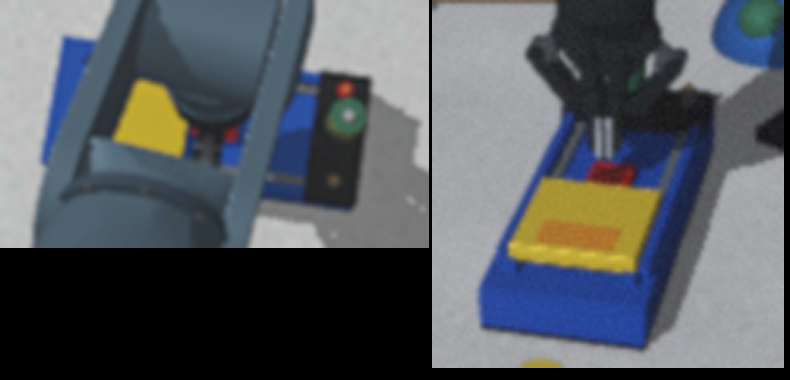

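The tip is above the red tab, about 4 mm too far to +y. I'll correct that and settle before pressing.

Request:
apply_moves(moves=[[[-0.1,-0.3,0,0,0,0,0],[-0.1,-0.3,0,0,0,0,0],[-0.1,-0.3,0,0,0,0,0],[-0.1,-0.3,0,0,0,0,0]]])

```text
time_s: 2.8
eef_pos: [0.534, -0.0037, 0.0834]
eef_rot: [0.0, 0.745, 0.667, 0.0]
wrist_force: [-0.2, 0.1, -0.0]
opening: 0.0
```

```bash
python3 go.py 9 0 38
```

```text
t 2.8 open 0.0 F [-0.2  0.1 -0. ] pos [ 0.534  -0.0037  0.0834]
tip in box mm [ 8.6 -0.  65. ]
shift cm [-0.04  0.    2.7 ] rot [ 0.    -0.     0.006]
```

Settled and centred. Pressing down in small steps.

Request:
apply_moves(moves=[[[0,0,0.6,0,0,0,0],[0,0,1.2,0,0,0,0],[0,0,1.6,0,0,0,0],[0,0,1.9,0,0,0,0],[0,0,2.1,0,0,0,0],[0,0,2.3,0,0,0,0],[0,0,2.3,0,0,0,0],[0,0,2.3,0,0,0,0]]])

```text
time_s: 3.6
eef_pos: [0.5342, -0.0037, 0.0603]
eef_rot: [0.0, 0.745, 0.667, 0.0]
wrist_force: [0.5, 0.0, -1.0]
opening: 0.0
```

```bash
python3 go.py 9 0 38
```

```text
t 3.6 open 0.0 F [ 0.5  0.  -1. ] pos [ 0.5342 -0.0037  0.0603]
tip in box mm [ 8.6  0.2 41.9]
shift cm [-0.04 -0.02  0.39] rot [0.001 0.    0.006]
```

Request:
apply_moves(moves=[[[0,0,0.15,0,0,0,0],[0,0,0.3,0,0,0,0],[0,0,0.3,0,0,0,0]]])

```text
time_s: 3.9
eef_pos: [0.5344, -0.0038, 0.0575]
eef_rot: [0.0, 0.745, 0.667, 0.0]
wrist_force: [0.7, -0.4, 0.6]
opening: -0.0
```

Request:
apply_moves(moves=[[[0,0,0.1,0,0,0,0],[0,0,0.2,0,0,0,0],[0,0,0.2,0,0,0,0]]])

```text
time_s: 4.2
eef_pos: [0.5345, -0.0038, 0.057]
eef_rot: [0.0, 0.745, 0.667, 0.0]
wrist_force: [-6.3, 0.8, 17.3]
opening: 0.003
```

The tab is bottomed: 17 N with the tip at deck level (0.038). Rising and going behind the cover.

Request:
apply_moves(moves=[[[0,0,-3,0,0,0,0],[0,0,-6,0,0,0,0],[0,0,-7,0,0,0,0],[0,0,-7,0,0,0,0]]])

```text
time_s: 4.6
eef_pos: [0.5351, -0.0039, 0.1267]
eef_rot: [0.001, 0.745, 0.667, 0.001]
wrist_force: [-0.5, 0.7, -0.7]
opening: -0.002
```

```bash
python3 go.py -137 0 100
```

```text
t 4.6 open -0.002 F [-0.5  0.7 -0.7] pos [ 0.5351 -0.0039  0.1267]
tip in box mm [  8.6   1.1 108.4]
shift cm [14.57 -0.03  0.83] rot [0.003 0.    0.006]
```

Request:
apply_moves(moves=[[[4,0,0,0,0,0,0],[8,0,0,0,0,0,0],[12,0,0,0,0,0,0],[14.5,0,0,0,0,0,0],[14.5,0,0,0,0,0,0],[14.5,0,0,0,0,0,0],[14.5,0,0,0,0,0,0]]])

```text
time_s: 5.3
eef_pos: [0.5494, 0.1395, 0.1242]
eef_rot: [-0.0, 0.745, 0.667, -0.001]
wrist_force: [0.8, 0.2, -0.3]
opening: 0.001
```

```bash
python3 go.py -137 0 46;python3 -c "
from h import *
snap('side','d.png',(270,125,380,260),4)"
```

```text
t 5.3 open 0.001 F [ 0.8  0.2 -0.3] pos [0.5494 0.1395 0.1242]
tip in box mm [-135.5   -1.4  105.8]
shift cm [0.16 0.15 5.98] rot [-0.002  0.001  0.005]
```

View pics/d.png

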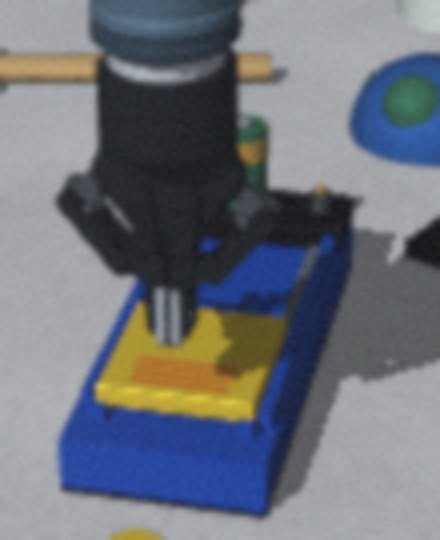

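The tip is 105 mm up, so it projects onto the cover in this view. Descending in steps and watching the force.

Request:
apply_moves(moves=[[[0.2,0.1,2,0,0,0,0],[0.2,0.1,3.8,0,0,0,0],[0.2,0.1,4.2,0,0,0,0],[0.2,0.1,4.2,0,0,0,0],[0.2,0.1,4.2,0,0,0,0]]])

```text
time_s: 5.85
eef_pos: [0.5518, 0.1418, 0.084]
eef_rot: [0.0, 0.746, 0.666, 0.0]
wrist_force: [-0.6, -0.8, 0.3]
opening: 0.002
```

```bash
python3 go.py -137 0 46;python3 -c "
from h import *
snap('side','e.png',(270,125,380,260),4)"
```

```text
t 5.85 open 0.002 F [-0.6 -0.8  0.3] pos [0.5518 0.1418 0.084 ]
tip in box mm [-138.     0.8   65.7]
shift cm [-0.1  -0.08  1.96] rot [ 0.001 -0.     0.005]
```

View pics/e.png

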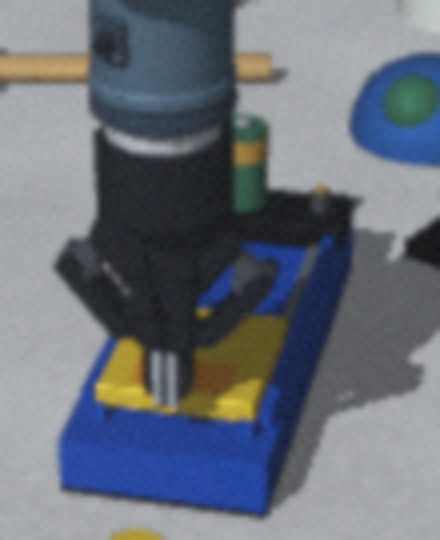

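The tip is just behind the cover's rear edge, as computed. Lowering to about 45 mm.

Request:
apply_moves(moves=[[[0,0,1,0,0,0,0],[0,0,1.8,0,0,0,0],[0,0,2.0,0,0,0,0],[0,0,2.0,0,0,0,0]]])

```text
time_s: 6.3
eef_pos: [0.5506, 0.1423, 0.0624]
eef_rot: [-0.001, 0.745, 0.667, -0.001]
wrist_force: [0.4, 0.7, 0.7]
opening: 0.001
```

```bash
python3 go.py -21 0 45
```

```text
t 6.3 open 0.001 F [0.4 0.7 0.7] pos [0.5506 0.1423 0.0624]
tip in box mm [-138.4   -0.5   44.1]
shift cm [-11.74  -0.02  -0.09] rot [-0.002  0.     0.006]
```

Request:
apply_moves(moves=[[[-0.7,0,0,0,0,0,0],[-1.2,0,0,0,0,0,0],[-1.8,0,0,0,0,0,0],[-2.5,0,0,0,0,0,0],[-3.2,0,0,0,0,0,0],[-3.9,0,0,0,0,0,0],[-4.6,0,0,0,0,0,0],[-5.3,0,0,0,0,0,0]]])

```text
time_s: 7.1
eef_pos: [0.5454, 0.0891, 0.0634]
eef_rot: [0.0, 0.745, 0.667, 0.0]
wrist_force: [-0.3, 1.6, 0.8]
opening: -0.001
```

```bash
python3 go.py -21 0 45;python3 -c "
from h import *
snap('side','f.png',(270,125,380,260),4)"
```

```text
t 7.1 open -0.001 F [-0.3  1.6  0.8] pos [0.5454 0.0891 0.0634]
tip in box mm [-84.9   0.6  45.1]
shift cm [-6.39 -0.09  0.01] rot [ 0.    -0.     0.006]
```

View pics/f.png

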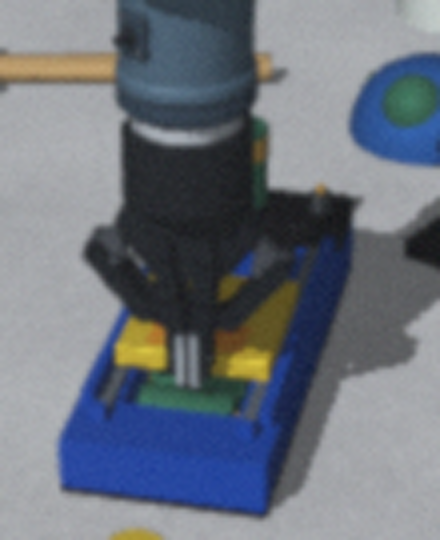

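The cover is sliding cleanly over the tab, and the green cells are appearing behind the finger at about (190,395). Continuing.

Request:
apply_moves(moves=[[[-0.7,0,0,0,0,0,0],[-1.5,0,0,0,0,0,0],[-2.3,0,0,0,0,0,0],[-3.1,0,0,0,0,0,0],[-3.9,0,0,0,0,0,0],[-4.7,0,0,0,0,0,0],[-5.4,0,0,0,0,0,0],[-5.9,0,0,0,0,0,0]]])

```text
time_s: 7.95
eef_pos: [0.5388, 0.0303, 0.0633]
eef_rot: [0.0, 0.745, 0.667, 0.0]
wrist_force: [-0.1, 2.3, 2.3]
opening: -0.003
```

Request:
apply_moves(moves=[[[-0.3,0,0,0,0,0,0],[-0.3,0,0,0,0,0,0],[0.5,0,0,0,0,0,0],[1.2,0,0,0,0,0,0],[1.5,0,0,0,0,0,0],[1.5,0,0,0,0,0,0]]])

```text
time_s: 8.55
eef_pos: [0.5404, 0.0468, 0.0632]
eef_rot: [-0.0, 0.745, 0.667, -0.0]
wrist_force: [0.2, -0.3, -0.3]
opening: -0.004
```

```bash
python3 go.py -40 0 150
```

```text
t 8.55 open -0.004 F [ 0.2 -0.3 -0.3] pos [0.5404 0.0468 0.0632]
tip in box mm [-42.3   0.5  44.9]
shift cm [ -0.23  -0.06 -10.51] rot [-0.     0.     0.007]
```

Request:
apply_moves(moves=[[[0,0,-4,0,0,0,0],[0,0,-8,0,0,0,0],[0,0,-12,0,0,0,0],[0,0,-16,0,0,0,0],[5,0,-18,0,0,0,0],[10,0,-18,0,0,0,0],[15,0,-18,0,0,0,0],[20,0,-18,0,0,0,0]]])

```text
time_s: 9.35
eef_pos: [0.5623, 0.2429, 0.2438]
eef_rot: [0.0, 0.745, 0.667, 0.0]
wrist_force: [0.6, -0.0, 0.2]
opening: 0.001
```

Request:
apply_moves(moves=[[[5,-4,0,0,0,0,0],[10,-8,0,0,0,0,0],[12,-12,0,0,0,0,0],[12,-12,0,0,0,0,0],[12,-12,0,0,0,0,0]]])

```text
time_s: 9.85
eef_pos: [0.4536, 0.376, 0.2432]
eef_rot: [-0.0, 0.744, 0.669, -0.0]
wrist_force: [0.3, -0.0, -0.2]
opening: -0.003
```

```bash
python3 -c "
from h import *
o=get_obs();print(o['time_s'],o['eef_pos'])
a=camera('top')[165:265,235:385,::-1];b=camera('side')[125:260,270:380,::-1]
a=cv2.resize(a,None,fx=3,fy=3,interpolation=2);b=cv2.resize(b,None,fx=3,fy=3,interpolation=2)
o=np.zeros((410,790,3),np.uint8);o[:a.shape[0],:a.shape[1]]=a;o[:b.shape[0],455:455+b.shape[1]]=b;cv2.imwrite('pics/g.png',o);snap('top','g2.png')"
```

```text
9.85 [0.45358969 0.37595928 0.24321059]
```

View pics/g.png

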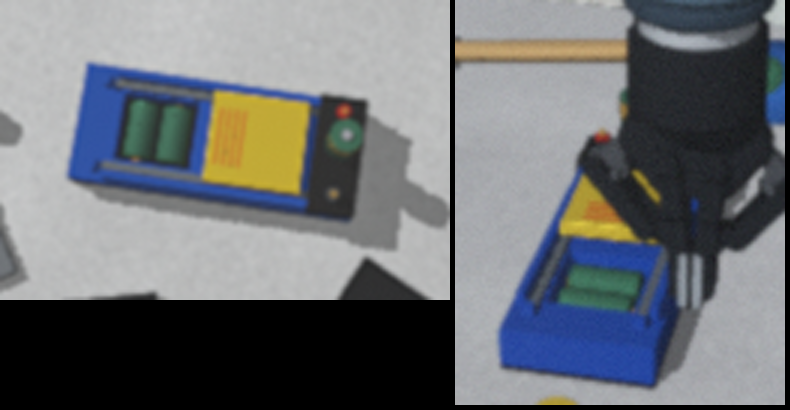

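View pics/g2.png

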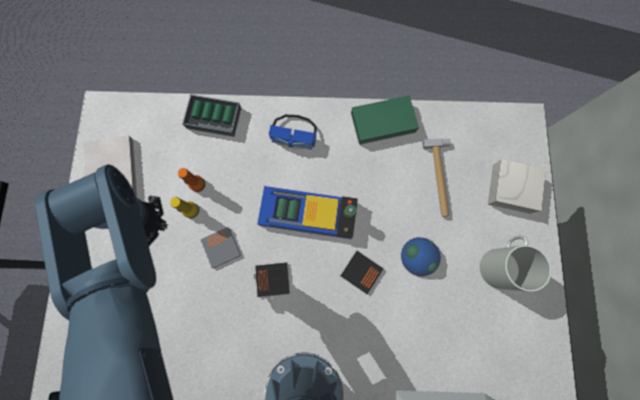

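Both cells and the bay's full mouth are visible (crop 120–195, 95–165). The cover lies flat on the rails short of the end block, and the cell and everything else are where they stood.

```bash
python3 -c "
from bench import *
print(hand_in())"
```

```text
the job is handed in; nothing more can be done
None
```

The battery box is open and the job is handed in, at about 10 s of robot time. `hand_in()` gives no verdict.

- **Tab:** I pressed it with the shut fingers until it bottomed, at deck level with about 17 N. The cover then slid over it.
- **Cover:** I pushed it at its rear edge to about x = 39 mm of the box, worked out from where the fingertip stopped. Push forces were about 2–3 N.
- **Last pictures:** The whole bay and both old cells are uncovered. The cover lies flat on its rails, just short of the end block.
- **Surroundings:** The fresh cell and everything else look unmoved. The arm is clear and touching nothing.

No check failed or disagreed, apart from a few millimetres of arm lag above the tab, which I corrected before pressing.

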